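# Line up tea tin and spice jars by height on the coasters

## Task

Line up the tea tin and the three spice jars with red, yellow and blue caps on the row of four coasters in order of height, one on each coaster: the tallest on the end coaster in front of the teal tumbler, then stepping down to the shortest on the end coaster in front of the silver pot. Stand each upright in the middle of its coaster, never tipping one over, and leave the tumbler where it stands.

Things in the scene. Friction and masses are not known exactly. Their poses are not given: they have to be found in the camera images.
- tin: round green tea tin with a cream-coloured lid, 89 mm tall (the tallest), body 66 mm across up to 70 mm above its foot, lid 69 mm across above that. Origin: centre of its underside, z up its axis. Loose, about 0.19 kg
- jar_red: round amber spice jar with a red cap and a paper label, 72 mm tall (second tallest), 54 mm across with straight sides up to 18 mm below its top; the 14 mm high cap is 52 mm across. Origin: centre of its underside, z up its axis. Loose, about 0.18 kg
- jar_yellow: round amber spice jar with a yellow cap and a paper label, 56 mm tall (third tallest), 46 mm across with straight sides up to 18 mm below its top; the 14 mm high cap is 44 mm across. Origin: centre of its underside, z up its axis. Loose, about 0.12 kg
- jar_blue: round amber spice jar with a blue cap and a paper label, 40 mm tall (the shortest), 38 mm across with straight sides up to 18 mm below its top; the 14 mm high cap is 36 mm across. Origin: centre of its underside, z up its axis. Loose, about 0.07 kg
- tumbler: teal glass tumbler, 68 mm across, 84 mm tall, loose, standing behind one end of the row of coasters: the left end (its y > 0) or the right end (its y < 0). It marks the end of the row for the tallest thing. A small silver pot with a handle, which is not handled, stands behind the other end. Origin: centre of its underside, z up
- coaster_1: round flat wooden coaster, 95 mm across, 8 mm thick, fixed on a 4 mm cork runner, so that its top is 12 mm above the counter; the leftmost of the row of four (left = +y). Origin: centre of its underside, z up. Shelves hang over the rear of the counter (front edge at x = 0.61, undersides 0.32 and 0.64 m up) and an upright post stands behind the middle of the row (front at x = 0.565, y = 0 to 0.07): carry things low
- coaster_2: round flat wooden coaster, 95 mm across, 8 mm thick, fixed on a 4 mm cork runner, so that its top is 12 mm above the counter; the second from the left of the row of four as the robot sees it (left = +y; centres about 100 mm apart). Origin: centre of its underside, z up
- coaster_3: round flat wooden coaster, 95 mm across, 8 mm thick, fixed on a 4 mm cork runner, so that its top is 12 mm above the counter; the third from the left of the row of four as the robot sees it (left = +y; centres about 100 mm apart). Origin: centre of its underside, z up
- coaster_4: round flat wooden coaster, 95 mm across, 8 mm thick, fixed on a 4 mm cork runner, so that its top is 12 mm above the counter; the rightmost of the row of four as the robot sees it (left = +y; centres about 100 mm apart). Origin: centre of its underside, z up

How it is judged (in metres and radians):
At the end, for the whole second after the job is handed in: From the tumbler's end: tin, red, yellow, blue jar on the 1st to 4th coaster, each upright (0.1 rad), on the coaster's top within 15 mm of its centre, released and at rest; the tumbler upright within 20 mm of its start (((world y of tumbler above 0 m and horizontal distance between tin and coaster_1 below 0.015 m and height (world z) of tin between 0.009 and 0.016 m and horizontal distance between jar_red and coaster_2 below 0.015 m and height (world z) of jar_red between 0.009 and 0.016 m and horizontal distance between jar_yellow and coaster_3 below 0.015 m and height (world z) of jar_yellow between 0.009 and 0.016 m and horizontal distance between jar_blue and coaster_4 below 0.015 m and height (world z) of jar_blue between 0.009 and 0.016 m) or (world y of tumbler below 0 m and horizontal distance between tin and coaster_4 below 0.015 m and height (world z) of tin between 0.009 and 0.016 m and horizontal distance between jar_red and coaster_3 below 0.015 m and height (world z) of jar_red between 0.009 and 0.016 m and horizontal distance between jar_yellow and coaster_2 below 0.015 m and height (world z) of jar_yellow between 0.009 and 0.016 m and horizontal distance between jar_blue and coaster_1 below 0.015 m and height (world z) of jar_blue between 0.009 and 0.016 m)) and angle between each of tin, jar_red, jar_yellow, jar_blue, tumbler's own z axis and vertical below 0.1 rad and linear speed of each of tin, jar_red, jar_yellow, jar_blue below 0.02 m/s and distance of tumbler from where it was at the start of the episode below 0.02 m); the robot touches nothing.
It fails at once if the tin or a jar is tipped over (more than 0.7 rad) (angle between any of tin, jar_red, jar_yellow, jar_blue's own z axis and vertical above 0.7 rad).
It fails at once if the tumbler is moved by more than 30 mm or tipped (distance of tumbler from where it was at the start of the episode above 0.03 m or angle between tumbler's own z axis and vertical above 0.5 rad).
It also fails if it takes over 102 s, if anything falls off the work surface, if the arm or the gripper's body presses on something with over 40 N, if the wrist force passes 120 N, or if a joint passes its speed limit or range.

## Robot

A 6-joint arm with a two-finger parallel gripper is mounted at the origin on a cart in front of the work surface, level with it; the furniture and walls round the work are solid. World frame = base frame: x ahead of the robot, y to its left, z up, the work surface at z = 0. Lengths are in mm, angles in rad, forces in N, time in s.
With the tool pointing down it reaches from about 350 to 975 mm from the base axis. Payload 7.1 kg.
Tool frame: the origin (TCP) lies on the centre line of the jaws, within the pads' length; the fingertips stand 17 mm ahead of it and the grasp point (between the pads) lies 2 mm behind it; z points along the fingers, y is the direction in which the jaws open and shut (so a half turn about z gives the same grasp; the last joint's range is limited). The gripper opens to 88 mm and grips with 3 to 60 N. Pads are 20 mm wide; open, the fingers measure 115 mm over their backs; the gripper's body (75 mm by 178 mm) begins 61 mm behind the grasp point.
Start: joints at [-1.212, 0.423, 1.63, -0, 1.089, -0.019], TCP at [230.564, -580.9, 239.675] pointing down, gripper open.
Joint ranges: [-3, 3], [-0.9, 2.11], [0.09, 2.58], [-1.31, 4.45], [0.11, 2.69], [-2.54, 2.54]. Speed limits (rad/s): [2.39, 2.39, 3.01, 3.14, 3.14, 3.14].

## Interface

Orientations are given as a rotation vector (axis times angle).
In Python, from workcell import ctrl, imaging, workorder gives the robot as it stands. The module is installed in compiled form; this text tells all that it offers.
- The arm moves only by the shell command python3 -m crank 'ROWS' [OPENING]. ROWS is JSON, a list of rows, each an object with "travel": the shift along the tool's x, y, z as a fraction of full scale, a list of three; "turn": the turn about the tool's z as a fraction of full scale. In form: [{"travel": [dx, dy, dz], "turn": turn}, ...]. A call has 1 to 20 rows; each row shifts and turns the pose as measured when the row begins, along the tool's axes as they then stand; what a row does not reach is not made up. Full scale, the value 1, is 5 cm for a shift and 0.1 rad for a turn. A row lasts 1/10 s, in which the tool goes at most 50 mm and 8.59 degrees, less where a joint would pass 70% of its speed; a pose out of reach is approached as far as the arm can. A call with a number of a shift or a turn outside -1 to 1 is refused whole. A call with a gripper value outside its range is refused whole. OPENING is the gripper command: -1 is shut, 1 is fully open, values between are in proportion, set as the call begins (- or left out, the last holds). The fingers move at their own pace and stop on an object; the grip force is fixed at half the most. Time passes only in rows, so rows that do not move let the fingers close. It gives the time, the measured TCP pose, the force and the opening at its end, in the units of the state.
- ctrl.get_obs(): the state, without advancing time (a new reading comes with each control period).
- imaging.get_image(name): name is "side" or "top" or "wrist"; returns the picture (400x640x3 uint8, blue, green, red); there is no depth.
- imaging.camera_info(name): a dict with "camera_matrix" (3x3 intrinsics, pixels), "rvec" (rotation vector, rad) and "tvec" (3), from world to camera coordinates, as OpenCV has them. Camera axes: x right, y down, z forward; pixel columns grow to the right and rows downward; lengths in mm; the calibration is good to about 2 mm. A picture is of the moment at which its call begins: read the wrist's pose just before it. camera_info takes no time and is no camera call; for the wrist camera it gives the pose at the moment of the call.
- workorder.close_job(): hands the job in, once; it reports no verdict.
The state is a dict: "t": time; "qpos": joint angles; "qvel": joint speeds; "joint_torque": joint torques, N m; "ee_pos": TCP position; "orientation": TCP orientation; "ft_force": force on the tool from outside, world axes, zero at the start; "moment": the same for the moment, N m; "width": finger opening in mm.
Only numpy, scipy, OpenCV 4.12 (cv2) and the standard library are available. Lean on these libraries where they do the work, as an engineer would, in place of code of your own. Each camera call takes 0.05 s, during which the arm holds its last target.

## Working session

There is one attempt and no reset: what is moved stays moved. The work goes in short steps, Python scripts to look and compute and a shell command to move; the robot and the scene stay as the last step left them, time stands still between calls to the robot, and variables do not carry over. Pictures are saved under pics/ and viewed, and the job is handed in when it is done.

```bash
mkdir -p pics; python3 - <<'E'
from workcell import ctrl, imaging
import cv2
print(ctrl.get_obs())
for n in("top","side","wrist"):
    cv2.imwrite(f"pics/{n}0.png",imaging.get_image(n)); i=imaging.camera_info(n); print(n,i)
E
```

```text
{'t': 0.0, 'qpos': array([-1.21201527e+00,  4.23867764e-01,  1.63071563e+00,  3.01469208e-05,
        1.08861328e+00, -1.89973689e-02]), 'qvel': array([-1.38381692e-03,  9.16040726e-05,  7.71914453e-04, -6.89893776e-04,
       -2.70613989e-04, -2.64307557e-03]), 'joint_torque': array([ 1.77405022e-03, -5.44616890e+01, -2.73658437e+01,  6.45376160e-02,
        2.26931105e-02, -1.31226798e-04]), 'ee_pos': array([ 230.37334762, -580.39698437,  238.8748089 ]), 'orientation': array([-3.08416129e+00, -5.89571216e-01,  3.84475774e-04]), 'ft_force': array([-0.71272216,  0.4797589 ,  0.27521183]), 'moment': array([ 0.0068855 ,  0.03617754, -0.01928676]), 'width': 88.12919848739054}
top {'camera_matrix': array([[401.87707698,   0.        , 320.20654502],
       [  0.        , 401.87707698, 202.65995143],
       [  0.        ,   0.        ,   1.        ]]), 'rvec': array([ 2.20866099, -2.1979073 ,  0.0539444 ]), 'tvec': array([ -10.12039028,  523.50218876, 1068.98068522])}
side {'camera_matrix': array([[457.06223892,   0.        , 322.21338274],
       [  0.        , 457.06223892, 201.41250724],
       [  0.        ,   0.        ,   1.        ]]), 'rvec': array([ 0.40026927, -2.63700682,  1.35109778]), 'tvec': array([ 499.13974253,  121.57841738, 1187.00438892])}
wrist {'camera_matrix': array([[305.81711135,   0.        , 322.26876396],
       [  0.        , 305.81711135, 197.28477039],
       [  0.        ,   0.        ,   1.        ]]), 'rvec': array([-2.41163886,  1.63744701,  0.22046296]), 'tvec': array([-624.63070467,  -32.19946859,  390.97451165])}
```

View pics/top0.png

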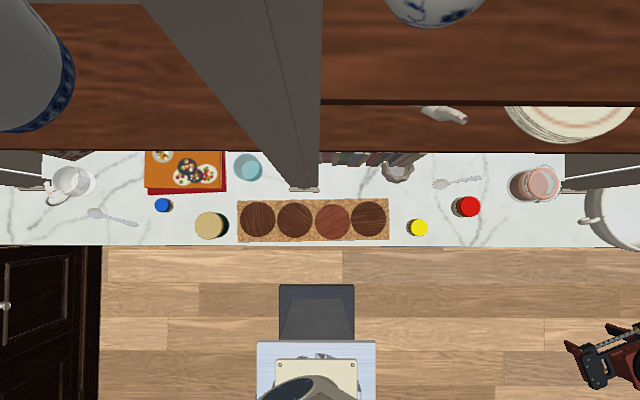

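View pics/side0.png

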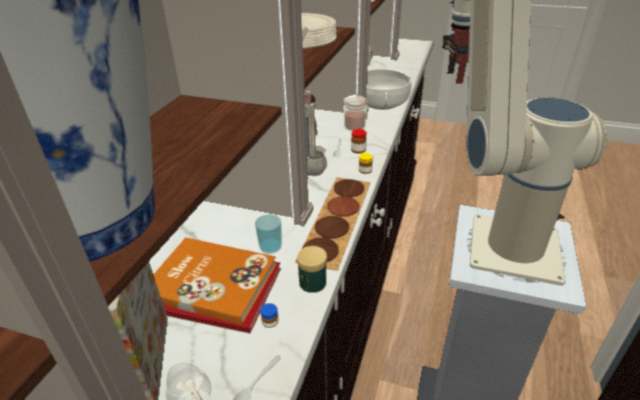

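View pics/wrist0.png

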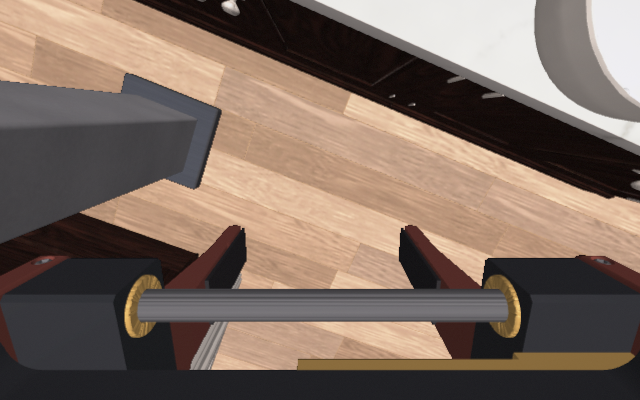

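The top view shows the tumbler at (248,167), which is the left end (+y), and the pot at (397,172). So tin→coaster 1, red→2, yellow→3, blue→4. In that view the blue cap is at (163,205), the tin at (211,225), yellow at (418,227) and red at (467,206). The coasters run from (258,219) to (369,219).

```bash
cat > h.py <<'E'
import cv2,numpy as np
from workcell import ctrl, imaging
def ray(info,u,v):
    R=cv2.Rodrigues(info['rvec'])[0];c=-R.T@info['tvec']
    p=cv2.undistortPoints(np.array([[[u,v]]],float),info['camera_matrix'],None)[0,0]
    return c,R.T@np.array([p[0],p[1],1])
def onplane(info,u,v,z):
    c,d=ray(info,u,v); return c+d*(z-c[2])/d[2]
def tri(i1,p1,i2,p2):
    A=[];b=[]
    for i,p in((i1,p1),(i2,p2)):
        c,d=ray(i,*p);d/=np.linalg.norm(d);P=np.eye(3)-np.outer(d,d);A.append(P);b.append(P@c)
    return np.linalg.lstsq(np.vstack(A),np.hstack(b),rcond=None)[0]
def planexy(info,pts,z): return np.array([onplane(info,u,v,z)[:2] for u,v in pts])
def blobs(m,amin=60):
    n,l,s,c=cv2.connectedComponentsWithStats(m.astype(np.uint8),connectivity=4)
    return [(s[i],c[i],l==i) for i in range(1,n) if s[i][4]>=amin]
def circ(info,mask,z):
    """project contour to plane z, min enclosing circle"""
    k=max(cv2.findContours(mask.astype(np.uint8),cv2.RETR_EXTERNAL,cv2.CHAIN_APPROX_NONE)[0],key=len)[:,0,:]
    P=planexy(info,k,z).astype(np.float32)
    (x,y),r=cv2.minEnclosingCircle(P.reshape(-1,1,2)); return x,y,r
E
python3 - <<'E'
from h import *
im=cv2.imread('pics/top0.png');info=imaging.camera_info('top')
h=cv2.cvtColor(im,cv2.COLOR_BGR2HSV);H,S,V=cv2.split(h)
roi=np.zeros(H.shape,bool);roi[150:245]=1
for n,p in(("blue",(163,205)),("tin",(211,225)),("yel",(418,227)),("red",(467,206)),("tum",(248,167)),("c1",(258,219)),("cork",(276,236)),("c2",(295,219)),("c3",(333,221)),("c4",(369,219)),("gap",(277,200))): print(n,h[p[1],p[0]])
M={"blue":(H>105)&(H<125)&(S>150)&roi,"red":((H<5)|(H>175))&(S>200)&(V>120)&roi,"yellow":(H>25)&(H<33)&(S>180)&roi,"tin":(H>15)&(H<28)&(S>60)&(S<140)&(V>120)&roi}
zt={"blue":40,"red":72,"yellow":56,"tin":89}
for n,m in M.items():
    for s,c,l in blobs(m,40): print(n,s,c,circ(info,l,zt[n]),onplane(info,*c,zt[n])[:2])
cv2.imwrite('pics/crop0.png',cv2.resize(im[150:250,130:400],None,fx=2.9,fy=2.9,interpolation=cv2.INTER_CUBIC))
E
```

```text
blue [108 208 201]
tin [ 21 100 199]
yel [ 29 224 235]
red [  1 227 212]
tum [ 92  61 193]
c1 [ 10 144  92]
cork [ 16 126 198]
c2 [  9 144  94]
c3 [  7 156 126]
c4 [  9 144  83]
gap [ 19  98 197]
blue [155 199  14  13 154] [161.57792208 204.87662338] (514.1356201171875, 406.5130615234375, 18.7487850189209) [514.45702912 406.31376548]
red [148 153  77  42 397] [189.07304786 187.29219144] (592.48291015625, 335.52081298828125, 106.6648941040039) [558.28015299 325.37196318]
red [460 197  20  20 302] [469.47019868 206.22516556] (513.40283203125, -386.4913635253906, 25.338764190673828) [ 513.80403358 -386.54592654]
yellow [411 219  16  17 211] [418.51184834 227.25592417] (459.9213562011719, -260.8984069824219, 21.32364273071289) [ 459.56461419 -260.55003364]
tin [318 199  29  10 109] [331.65137615 202.14678899] (519.5477294921875, -36.46495819091797, 36.308441162109375) [521.6714502  -35.59427096]
tin [261 200  22   7  47] [271.87234043 201.19148936] (524.9283447265625, 114.34371185302734, 26.170412063598633) [523.30442941 113.41069603]
tin [345 200  12  15  68] [350.77941176 205.41176471]
[... 506 characters left out ...]
54]
tin [299 213  37  28 163] [314.23312883 232.92638037] (447.5469970703125, -0.4276045262813568, 48.155025482177734) [444.88108873   7.4356215 ]
tin [337 224  43  17 141] [355.83687943 234.57446809] (432.7899169921875, -101.44738006591797, 52.30669021606445) [441.25928137 -96.03445957]
tin [273 226  15  16  93] [279.62365591 235.12903226] (443.09381103515625, 91.22027587890625, 24.665740966796875) [439.03551615  93.3481647 ]
tin [239 233  11   8  49] [243.59183673 236.87755102] (432.48028564453125, 181.57559204101562, 13.718006134033203) [434.30752575 182.66071605]
tin [253 236  17   6  50] [260.46 238.22] (431.866943359375, 139.5502166748047, 19.91363525390625) [431.17100491 140.8079503 ]
```

View pics/crop0.png

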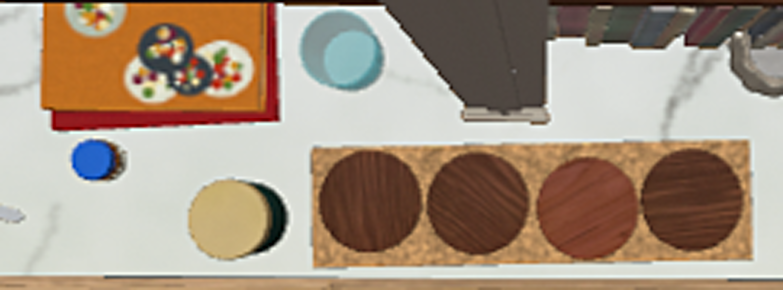

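```bash
python3 - <<'E'
from h import *
im=cv2.imread('pics/top0.png');info=imaging.camera_info('top')
h=cv2.cvtColor(im,cv2.COLOR_BGR2HSV);H,S,V=cv2.split(h)
roi=np.zeros(H.shape,bool);roi[195:243,236:392]=1
m=roi&(V<150)&(H<14); m=cv2.morphologyEx(m.astype(np.uint8),cv2.MORPH_OPEN,np.ones((3,3)))
for s,c,l in blobs(m,200): print(s,c,circ(info,l,12),onplane(info,*c,12)[:2])
roi[:]=0;roi[150:185,230:268]=1
for s,c,l in blobs(roi&(H>85)&(H<100)&(S>40),100): print('tum',s,circ(info,l,84))
# side check
im=cv2.imread('pics/side0.png');si=imaging.camera_info('side')
h=cv2.cvtColor(im,cv2.COLOR_BGR2HSV);H,S,V=cv2.split(h)
roi[:]=0;roi[100:350,250:400]=1
M={"blue":((H>105)&(H<125)&(S>150)&roi,40),"red":(((H<5)|(H>175))&(S>200)&(V>120)&roi,72),"yellow":((H>25)&(H<33)&(S>180)&roi,56),"tin":((H>15)&(H<28)&(S>60)&(S<140)&(V>110)&roi,89)}
for n,(m,z) in M.items():
    for s,c,l in blobs(m,50): print(n,s,onplane(si,*c,z-5)[:2])
m=np.zeros(H.shape,bool);m[170:265,295:372]=1;m=m&(V<140)&(H<14)
m=cv2.morphologyEx(m.astype(np.uint8),cv2.MORPH_OPEN,np.ones((3,3)))
for s,c,l in blobs(m,100): print('co',s,circ(si,l,12),onplane(si,*c,12)[:2])
# edge of counter x
print(onplane(info,320,245,0))
E
```

```text
[ 315  201   71   39 1957] [349.88656106 219.88247317] (477.38031005859375, -87.78588104248047, 94.90519714355469) [477.67835169 -87.3763797 ]
[240 202  35  35 971] [257.09680742 218.95571576] (479.12188720703125, 160.96780395507812, 47.19301223754883) [478.98090645 161.23884982]
[277 203  35  35 964] [294.18257261 219.75207469] (477.8744812011719, 61.364967346191406, 47.53412628173828) [477.32047416  61.95215258]
tum [235 153  27  28 411] (609.2534790039062, 174.77618408203125, 36.4511604309082)
blue [261 304  16  15 190] [514.75003898 408.06224874]
red [353 129  12   9  88] [ 514.81745876 -387.78472726]
red [250 287  17  35 128] [532.70210293 423.0070626 ]
yellow [360 153  12   6  53] [ 462.20267193 -269.66451877]
tin [316 177  29  44 178] [494.50625536  36.7313877 ]
tin [355 181  15  26 110] [410.3322655  -17.35986908]
tin [ 295  212   64   60 1021] [441.85369796 248.47374144]
tin [305 225  12  18  73] [489.98435732 191.25601382]
co [ 307  180   56   80 1755] (460.0480041503906, 5.78515625, 186.3002471923828) [474.23916381  15.597303  ]
[409.45815384  -7.62243418   0.        ]
```

```bash
python3 - <<'E'
from h import *
im=cv2.imread('pics/top0.png');info=imaging.camera_info('top')
h=cv2.cvtColor(im,cv2.COLOR_BGR2HSV);H,S,V=cv2.split(h)
roi=np.zeros(H.shape,bool);roi[195:243,236:392]=1
m=roi&(V<150)&(H<14)
m=cv2.morphologyEx(m.astype(np.uint8),cv2.MORPH_OPEN,np.ones((3,3)))
for a,b in((236,275),(275,313),(313,350),(351,392)):
    q=m.copy();q[:,:a]=0;q[:,b:]=0
    s,c,l=max(blobs(q,200),key=lambda t:t[0][4]); print(s,c,circ(info,l,12),onplane(info,*c,12)[:2])
q=cv2.erode(m,np.ones((7,7)))
for s,c,l in blobs(q,50): print('er',s,circ(info,l,12),onplane(info,*c,12)[:2])
# intended layout: column centres
E
```

```text
[240 202  35  35 971] [257.09680742 218.95571576] (479.12188720703125, 160.96780395507812, 47.19301223754883) [478.98090645 161.23884982]
[277 203  35  35 964] [294.18257261 219.75207469] (477.8744812011719, 61.364967346191406, 47.53412628173828) [477.32047416  61.95215258]
[315 204  35  36 987] [332.12968592 221.28267477] (473.79229736328125, -39.875205993652344, 47.638729095458984) [473.702867   -39.75814935]
[351 201  35  36 966] [368.02898551 218.44927536] (481.82611083984375, -135.9788360595703, 47.13139724731445) [ 481.75077191 -136.07239781]
er [243 205  29  29 587] (478.9344787597656, 161.47853088378906, 37.55702209472656) [479.03148446 161.15203847]
er [355 205  28  28 581] (481.9073791503906, -136.66574096679688, 36.95737838745117) [ 481.7187394  -136.10085575]
er [281 206  28  28 581] (477.624755859375, 61.50984573364258, 36.8214225769043) [477.48681077  61.81083347]
er [318 207  29  29 600] (474.1617431640625, -39.7684326171875, 37.96287536621094) [473.7105176  -39.86174669]
```

```bash
python3 -m crank '[{"travel":[0,0,0],"turn":1},{"travel":[0,0,0],"turn":1},{"travel":[0,0,0],"turn":1},{"travel":[0,0,0],"turn":0.77},{"travel":[0,0,0],"turn":0}]' 1
cat > g.py <<'E'
from h import *
import sys
o=ctrl.get_obs();R=cv2.Rodrigues(o['orientation'])[0];t=np.array([float(a) for a in sys.argv[1:4]])
d=R.T@(t-o['ee_pos'])/50
yaw=np.arctan2(R[1,0],R[0,0])
print('t',round(o['t'],2),'pos',o['ee_pos'].round(1),'need',d.round(2),'turn',(yaw/0.1).round(2),'tilt',np.arccos(-R[2,2]).round(3),'q',o['qpos'].round(2),'F',o['ft_force'].round(1),'w',o['width'].round(1))
E
python3 g.py 513.6 -386.5 130
```

```text
t: 0.65
ee_pos: [230.0, -579.4, 237.3]
orientation: [-3.137, 0.021, 0.003]
ft_force: [0.5, 0.2, 0.5]
width: 88.0Traceback (most recent call last):
  File "g.py", line 6, in <module>
    print('t',round(o['t'],2),'pos',o['ee_pos'].round(1),'need',d.round(2),'turn',(yaw/0.1).round(2),'tilt',np.arccos(-R[2,2]).round(3),'q',o['qpos'].round(2),'F',o['ft_force'].round(1),'w',o['width'].round(1))
                                                                                                                                                                                              ^^^^^^^^^^^^^^^^
AttributeError: 'float' object has no attribute 'round'
```

```bash
sed -i "s/o\['width'\].round(1)/round(o['width'],1)/" g.py; python3 g.py 513.6 -386.5 130
```

```text
t 0.65 pos [ 230.  -579.4  237.3] need [ 5.62 -3.93  2.15] turn -0.13 tilt 0.005 q [-1.21  0.43  1.63 -0.    1.09  0.37] F [0.5 0.2 0.5] w 88.0
```

```bash
python3 -m crank '[{"travel":[0.6,-0.4,0],"turn":-0.13},{"travel":[0.7,-0.5,0],"turn":0},{"travel":[0.7,-0.5,0.1],"turn":0},{"travel":[0.7,-0.5,0.3],"turn":0},{"travel":[0.7,-0.5,0.4],"turn":0},{"travel":[0.7,-0.5,0.4],"turn":0},{"travel":[0.7,-0.5,0.4],"turn":0},{"travel":[0.5,-0.4,0.3],"turn":0},{"travel":[0.2,-0.1,0.1],"turn":0}]' 1; python3 g.py 513.6 -386.5 130
```

```text
t: 1.55
ee_pos: [512.3, -378.4, 134.6]
orientation: [-3.141, -0.025, 0.0]
ft_force: [0.0, 0.2, 0.2]
width: 87.5
t 1.55 pos [ 512.3 -378.4  134.6] need [0.02 0.16 0.09] turn 0.16 tilt 0.0 q [-0.65  0.57  1.67  0.    0.91  0.9 ] F [0.  0.2 0.2] w 87.5
```

```bash
python3 -m crank '[{"travel":[0.03,0.1,0],"turn":0.16},{"travel":[0,0.04,0],"turn":0}]' 1; python3 g.py 513.6 -386.5 36; python3 - <<'E'
from h import *
i=imaging.camera_info('wrist');im=imaging.get_image('wrist');cv2.imwrite('pics/w1.png',im)
h=cv2.cvtColor(im,cv2.COLOR_BGR2HSV);H,S,V=cv2.split(h)
for s,c,l in blobs(((H<5)|(H>175))&(S>200)&(V>120),300): print(s,c,circ(i,l,72),onplane(i,*c,72))
E
```

```text
t: 1.75
ee_pos: [514.4, -385.1, 134.0]
orientation: [-3.141, -0.006, 0.002]
ft_force: [-0.2, -0.2, 0.9]
width: 88.0
t 1.75 pos [ 514.4 -385.1  134. ] need [-0.01  0.03  1.96] turn 0.04 tilt 0.002 q [-0.66  0.58  1.65 -0.    0.91  0.91] F [-0.2 -0.2  0.9] w 88.0
[ 294  181   72   69 3690] [329.53631436 215.6598916 ] (515.4404296875, -390.8251647949219, 26.06875228881836) [ 515.72998981 -390.69521032   72.        ]
```

View pics/w1.png

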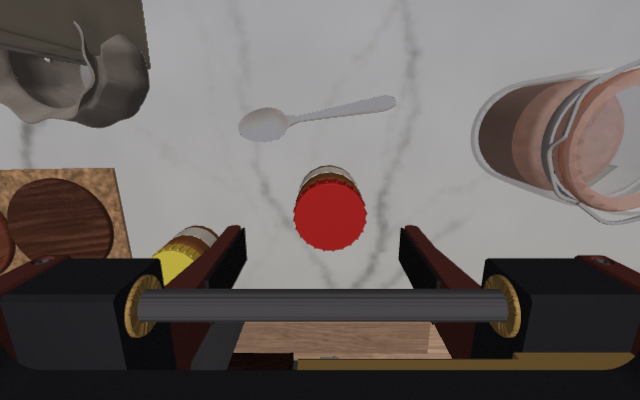

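The wrist view shows the red cap at (330,216), slightly right of the jaw centre line at about 323. It's clear on both sides, so I descend.

```bash
python3 -m crank '[{"travel":[0,0.06,0.4],"turn":0},{"travel":[0,0,0.4],"turn":0},{"travel":[0,0,0.4],"turn":0},{"travel":[0,0,0.4],"turn":0},{"travel":[0,0,0.3],"turn":0}]' 1; python3 g.py 514.5 -388 36
```

```text
t: 2.3
ee_pos: [511.9, -399.7, 44.3]
orientation: [3.133, -0.008, 0.013]
ft_force: [-0.0, 0.0, -0.3]
width: 87.7
t 2.3 pos [ 511.9 -399.7   44.3] need [ 0.05 -0.24  0.16] turn -0.05 tilt 0.012 q [-0.68  0.71  1.67 -0.    0.75  0.9 ] F [-0.   0.  -0.3] w 87.7
```

```bash
python3 -m crank '[{"travel":[0.04,-0.22,0],"turn":0},{"travel":[0,0,0],"turn":0}]' 1; python3 g.py 514.5 -388 36
```

```text
t: 2.5
ee_pos: [511.9, -389.5, 43.3]
orientation: [3.134, -0.013, 0.01]
ft_force: [-0.9, -0.2, 0.6]
width: 87.9
t 2.5 pos [ 511.9 -389.5   43.3] need [ 0.05 -0.03  0.15] turn -0.08 tilt 0.01 q [-0.67  0.7   1.68 -0.    0.75  0.91] F [-0.9 -0.2  0.6] w 87.9
```

```bash
python3 -m crank '[{"travel":[0.04,-0.03,0.13],"turn":-0.08},{"travel":[0,0,0],"turn":0}]' 1; python3 g.py 514.5 -388 36;  python3 -m crank '[{"travel":[0,0,0],"turn":0},{"travel":[0,0,0],"turn":0},{"travel":[0,0,0],"turn":0},{"travel":[0,0,0],"turn":0},{"travel":[0,0,0],"turn":0}]' -1; python3 g.py 514.5 -388 36;
```

```text
t: 2.7
ee_pos: [514.7, -388.6, 38.3]
orientation: [3.133, 0.001, 0.014]
ft_force: [0.4, 0.0, 0.5]
width: 87.9
t 2.7 pos [ 514.7 -388.6   38.3] need [-0.   -0.01  0.05] turn 0.0 tilt 0.012 q [-0.66  0.71  1.68 -0.    0.74  0.91] F [0.4 0.  0.5] w 87.9
t: 3.2
ee_pos: [516.2, -389.3, 40.3]
orientation: [3.13, 0.002, 0.018]
ft_force: [0.3, -0.1, -2.1]
width: 53.5
t 3.2 pos [ 516.2 -389.3   40.3] need [-0.03 -0.03  0.08] turn 0.01 tilt 0.016 q [-0.66  0.71  1.68 -0.    0.74  0.91] F [ 0.3 -0.1 -2.1] w 53.5
```

```bash
python3 -m crank '[{"travel":[0,0,-0.3],"turn":0},{"travel":[0,0,-0.4],"turn":0},{"travel":[0,0,-0.4],"turn":0},{"travel":[0,0,-0.3],"turn":0},{"travel":[0,0,0],"turn":0}]' -1; python3 g.py 477.5 61.7 115
```

```text
t: 3.7
ee_pos: [514.4, -387.8, 114.4]
orientation: [3.132, 0.002, 0.014]
ft_force: [0.7, 0.0, -1.4]
width: 53.4
t 3.7 pos [ 514.4 -387.8  114.4] need [-0.73 -8.99 -0.1 ] turn 0.01 tilt 0.013 q [-0.66  0.6   1.67 -0.    0.86  0.91] F [ 0.7  0.  -1.4] w 53.4
```

```bash
python3 -m crank '[{"travel":[-0.05,-0.2,0],"turn":0},{"travel":[-0.1,-0.4,0],"turn":0},{"travel":[-0.1,-0.5,0],"turn":0},{"travel":[-0.1,-0.6,0],"turn":0},{"travel":[-0.1,-0.6,0],"turn":0},{"travel":[-0.1,-0.6,0],"turn":0},{"travel":[-0.1,-0.6,0],"turn":0},{"travel":[-0.1,-0.6,0],"turn":0},{"travel":[0,-0.6,0],"turn":0},{"travel":[0,-0.5,0],"turn":0},{"travel":[0,-0.3,0],"turn":0},{"travel":[0,-0.1,0],"turn":0},{"travel":[0,0,0],"turn":0}]' -1; python3 g.py 477.5 61.7 115
```

```text
t: 5.0
ee_pos: [463.2, -89.2, 103.5]
orientation: [3.139, 0.001, -0.012]
ft_force: [1.4, -0.3, -2.0]
width: 53.5
t 5.0 pos [463.2 -89.2 103.5] need [ 0.29 -3.02 -0.24] turn 0.01 tilt 0.008 q [-0.21  0.43  2.04 -0.01  0.68  1.36] F [ 1.4 -0.3 -2. ] w 53.5
```

```bash
python3 -m crank '[{"travel":[0.03,-0.2,-0.1],"turn":0},{"travel":[0.05,-0.4,-0.1],"turn":0},{"travel":[0.05,-0.5,-0.03],"turn":0},{"travel":[0.05,-0.5,0],"turn":0},{"travel":[0.05,-0.5,0],"turn":0},{"travel":[0.05,-0.4,0],"turn":0},{"travel":[0,-0.3,0],"turn":0},{"travel":[0,-0.1,0],"turn":0},{"travel":[0,0,0],"turn":0}]' -1; python3 g.py 477.5 61.7 70
```

```text
t: 5.9
ee_pos: [480.4, 58.7, 116.7]
orientation: [3.139, -0.015, -0.007]
ft_force: [0.1, -0.5, -1.1]
width: 53.6
t 5.9 pos [480.4  58.7 116.7] need [-0.05 -0.06  0.93] turn -0.1 tilt 0.005 q [ 0.1   0.42  2.01 -0.    0.72  1.68] F [ 0.1 -0.5 -1.1] w 53.6
```

```bash
python3 -m crank '[{"travel":[-0.05,-0.06,0.3],"turn":-0.1},{"travel":[0,0,0.3],"turn":0},{"travel":[0,0,0.3],"turn":0},{"travel":[0,0,0.1],"turn":0},{"travel":[0,0,0],"turn":0}]' -1; python3 g.py 477.5 61.7 52
```

```text
t: 6.4
ee_pos: [479.0, 58.2, 66.4]
orientation: [3.139, -0.005, -0.003]
ft_force: [0.2, -0.0, -2.4]
width: 53.5
t 6.4 pos [479.   58.2  66.4] need [-0.03 -0.07  0.29] turn -0.03 tilt 0.003 q [ 0.1   0.51  2.04 -0.    0.6   1.68] F [ 0.2 -0.  -2.4] w 53.5
```

```bash
python3 - <<'E'
from h import *
for n in("side","wrist"): cv2.imwrite(f"pics/{n}2.png",imaging.get_image(n))
im=cv2.imread('pics/side2.png');cv2.imwrite('pics/side2c.png',cv2.resize(im[130:330,240:400],None,fx=3,fy=3))
E
```

```text
(no output)
```

View pics/side2c.png

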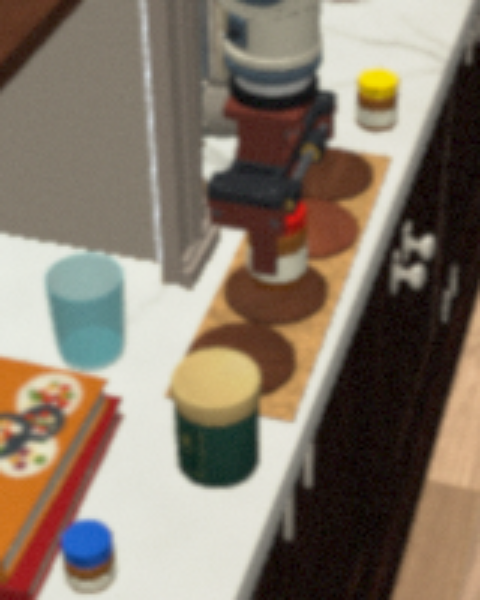

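View pics/wrist2.png

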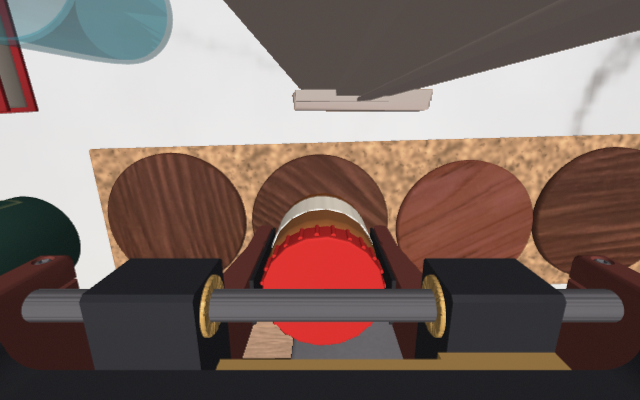

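The red jar hangs upright over coaster 2, well clear of the post. I lower it slowly.

```bash
python3 -m crank '[{"travel":[-0.02,-0.06,0.1],"turn":0},{"travel":[0,0,0.08],"turn":0},{"travel":[0,0,0],"turn":0}]' -1; python3 g.py 477.5 61.7 52
```

```text
t: 6.8
ee_pos: [479.5, 61.4, 58.9]
orientation: [3.139, -0.006, 0.003]
ft_force: [-0.2, -0.1, -2.6]
width: 53.3
t 6.8 pos [479.5  61.4  58.9] need [-0.04 -0.01  0.14] turn -0.04 tilt 0.003 q [ 0.1   0.52  2.04 -0.    0.58  1.68] F [-0.2 -0.1 -2.6] w 53.3
```

```bash
python3 -m crank '[{"travel":[-0.03,0,0.06],"turn":0},{"travel":[0,0,0.05],"turn":0},{"travel":[0,0,0],"turn":0}]' -1; python3 g.py 477.5 61.7 52
```

```text
t: 7.1
ee_pos: [478.1, 61.6, 53.2]
orientation: [3.139, -0.005, 0.004]
ft_force: [0.5, 0.1, -2.9]
width: 53.7
t 7.1 pos [478.1  61.6  53.2] need [-0.01 -0.    0.02] turn -0.03 tilt 0.003 q [ 0.11  0.53  2.04 -0.    0.56  1.68] F [ 0.5  0.1 -2.9] w 53.7
```

```bash
python3 -m crank '[{"travel":[0,0,0.03],"turn":0},{"travel":[0,0,0.02],"turn":0}]' -1; python3 g.py 477.5 61.7 52
```

```text
t: 7.3
ee_pos: [478.1, 61.7, 51.6]
orientation: [3.139, -0.005, 0.004]
ft_force: [-7.2, 0.2, 28.1]
width: 53.6
t 7.3 pos [478.1  61.7  51.6] need [-0.01  0.   -0.01] turn -0.03 tilt 0.003 q [ 0.11  0.54  2.04 -0.    0.56  1.68] F [-7.2  0.2 28.1] w 53.6
```

Contact made. I ease off and release.

```bash
python3 -m crank '[{"travel":[0,0,-0.01],"turn":0},{"travel":[0,0,0],"turn":0}]' -1; python3 -m crank '[{"travel":[0,0,0],"turn":0},{"travel":[0,0,0],"turn":0},{"travel":[0,0,0],"turn":0},{"travel":[0,0,0],"turn":0}]' 0.75;python3 -m crank '[{"travel":[0,0,-0.2],"turn":0},{"travel":[0,0,-0.4],"turn":0},{"travel":[0,0,-0.5],"turn":0},{"travel":[0,0,-0.4],"turn":0},{"travel":[0,0,-0.1],"turn":0}]' 0.75; python3 g.py 459.8 -260.7 130
```

```text
t: 7.5
ee_pos: [478.5, 61.8, 52.7]
orientation: [3.139, -0.005, 0.005]
ft_force: [0.4, -0.7, -1.8]
width: 53.1
t: 7.9
ee_pos: [478.9, 61.8, 52.6]
orientation: [3.139, -0.005, 0.006]
ft_force: [-0.0, -0.4, -0.2]
width: 76.5
t: 8.4
ee_pos: [477.7, 61.9, 136.3]
orientation: [3.139, -0.005, 0.002]
ft_force: [0.5, -0.3, -0.3]
width: 76.7
t 8.4 pos [477.7  61.9 136.3] need [-0.34  6.45  0.14] turn -0.03 tilt 0.003 q [ 0.11  0.38  2.01 -0.    0.75  1.68] F [ 0.5 -0.3 -0.3] w 76.7
```

Next is yellow (459.8, −260.7).

```bash
python3 -m crank '[{"travel":[0,0.3,0],"turn":0},{"travel":[0,0.5,0],"turn":0},{"travel":[-0.04,0.7,0],"turn":0},{"travel":[-0.04,0.8,0],"turn":0},{"travel":[-0.04,0.9,0],"turn":0},{"travel":[-0.04,0.9,0],"turn":0},{"travel":[-0.04,0.8,0],"turn":0},{"travel":[-0.04,0.6,0],"turn":0},{"travel":[0,0.4,0],"turn":0},{"travel":[0,0.2,0],"turn":0},{"travel":[0,0,0],"turn":0}]' 1; python3 g.py 459.8 -260.7 130
```

```text
t: 9.5
ee_pos: [464.8, -254.0, 137.1]
orientation: [3.14, -0.0, 0.009]
ft_force: [-0.4, -0.5, 0.3]
width: 87.8
t 9.5 pos [ 464.8 -254.   137.1] need [-0.1   0.13  0.14] turn -0.0 tilt 0.006 q [-0.52  0.43  1.91  0.    0.79  1.05] F [-0.4 -0.5  0.3] w 87.8
```

```bash
python3 -m crank '[{"travel":[-0.1,0.13,0.3],"turn":0},{"travel":[0,0,0.3],"turn":0},{"travel":[0,0,0],"turn":0}]' 1; python3 g.py 459.8 -260.7 22; python3 - <<'E'
from h import *
i=imaging.camera_info('wrist');im=imaging.get_image('wrist');cv2.imwrite('pics/w3.png',im)
h=cv2.cvtColor(im,cv2.COLOR_BGR2HSV);H,S,V=cv2.split(h)
for s,c,l in blobs((H>25)&(H<33)&(S>180),300): print(s,c,circ(i,l,56),onplane(i,*c,56))
E
python3 - <<'E'
from h import *
info=imaging.camera_info('top');im=imaging.get_image('top')
h=cv2.cvtColor(im,cv2.COLOR_BGR2HSV);H,S,V=cv2.split(h)
m=((H<5)|(H>175))&(S>200)&(V>120);m[:190]=0;m[245:]=0;m[:,400:]=0
for s,c,l in blobs(m,40): print('red',s,c,circ(info,l,84))
E
```

```text
t: 9.8
ee_pos: [459.8, -258.1, 106.3]
orientation: [3.141, 0.002, 0.008]
ft_force: [-0.3, 0.6, -0.2]
width: 88.1
t 9.8 pos [ 459.8 -258.1  106.3] need [-0.01  0.05  1.69] turn 0.01 tilt 0.005 q [-0.54  0.48  1.93  0.    0.73  1.03] F [-0.3  0.6 -0.2] w 88.1
red [148 190  77   5 239] [178.90376569 191.23012552] (547.1475219726562, 329.0047302246094, 94.98811340332031)
red [282 210  21  21 335] [291.79402985 219.91641791] (476.59552001953125, 63.695465087890625, 26.106504440307617)
```

View pics/w3.png

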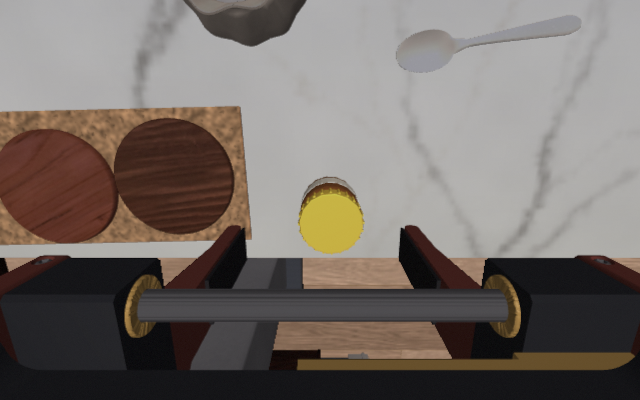

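Red sits about 2 mm from the centre of coaster 2. In the wrist view the yellow cap is at (331,222), clear between the fingers. I descend.

```bash
python3 -m crank '[{"travel":[0,0.05,0.3],"turn":0},{"travel":[0,0,0.4],"turn":0},{"travel":[0,0,0.2],"turn":0},{"travel":[0,0,0],"turn":0}]' 1; python3 g.py 459.8 -260.7 22
```

```text
t: 10.3
ee_pos: [463.1, -260.7, 62.0]
orientation: [3.137, 0.006, 0.016]
ft_force: [-0.8, -0.3, -0.8]
width: 87.9
t 10.3 pos [ 463.1 -260.7   62. ] need [-0.07 -0.    0.8 ] turn 0.04 tilt 0.011 q [-0.54  0.56  1.94  0.    0.63  1.03] F [-0.8 -0.3 -0.8] w 87.9
```

```bash
python3 -m crank '[{"travel":[-0.07,0,0.3],"turn":0.04},{"travel":[0,0,0.35],"turn":0},{"travel":[0,0,0.1],"turn":0},{"travel":[0,0,0],"turn":0}]' 1; python3 g.py 459.8 -260.7 22
```

```text
t: 10.7
ee_pos: [461.3, -261.3, 24.7]
orientation: [3.136, 0.001, 0.019]
ft_force: [0.8, -0.5, 0.2]
width: 87.8
t 10.7 pos [ 461.3 -261.3   24.7] need [-0.03 -0.01  0.05] turn 0.0 tilt 0.013 q [-0.54  0.63  1.95  0.    0.55  1.03] F [ 0.8 -0.5  0.2] w 87.8
```

```bash
python3 -m crank '[{"travel":[-0.03,0,0.02],"turn":0},{"travel":[0,0,0],"turn":0},{"travel":[0,0,0],"turn":0},{"travel":[0,0,0],"turn":0},{"travel":[0,0,0],"turn":0},{"travel":[0,0,0],"turn":0}]' -1; python3 g.py 459.8 -260.7 22; python3 -m crank '[{"travel":[0,0,-0.3],"turn":0},{"travel":[0,0,-0.4],"turn":0},{"travel":[0,0,-0.4],"turn":0},{"travel":[0,0,-0.2],"turn":0},{"travel":[0,0,0],"turn":0}]' -1; python3 g.py 473.8 -39.8 85
```

```text
t: 11.3
ee_pos: [461.3, -262.3, 26.5]
orientation: [3.134, 0.001, 0.026]
ft_force: [0.4, -0.4, -1.8]
width: 45.2
t 11.3 pos [ 461.3 -262.3   26.5] need [-0.03 -0.03  0.09] turn 0.01 tilt 0.018 q [-0.54  0.62  1.95  0.    0.55  1.03] F [ 0.4 -0.4 -1.8] w 45.2
t: 11.8
ee_pos: [459.5, -261.3, 95.9]
orientation: [3.135, 0.001, 0.023]
ft_force: [-0.0, -1.4, -1.1]
width: 45.4
t 11.8 pos [ 459.5 -261.3   95.9] need [ 0.29 -4.43  0.19] turn 0.01 tilt 0.016 q [-0.54  0.5   1.94  0.    0.69  1.03] F [-0.  -1.4 -1.1] w 45.4
```

```bash
python3 -m crank '[{"travel":[0.03,-0.2,0],"turn":0},{"travel":[0.03,-0.4,0],"turn":0},{"travel":[0.03,-0.6,0],"turn":0},{"travel":[0.04,-0.7,0],"turn":0},{"travel":[0.04,-0.7,0],"turn":0},{"travel":[0.04,-0.7,0],"turn":0},{"travel":[0.04,-0.5,0],"turn":0},{"travel":[0.04,-0.3,0],"turn":0},{"travel":[0,-0.2,0],"turn":0},{"travel":[0,0,0],"turn":0}]' -1; python3 g.py 473.8 -39.8 85
```

```text
t: 12.8
ee_pos: [469.5, -33.5, 88.8]
orientation: [3.137, -0.002, 0.007]
ft_force: [0.0, 0.1, -1.6]
width: 45.5
t 12.8 pos [469.5 -33.5  88.8] need [0.09 0.13 0.08] turn -0.01 tilt 0.006 q [-0.09  0.45  2.06 -0.01  0.62  1.48] F [ 0.   0.1 -1.6] w 45.5
```

```bash
python3 -m crank '[{"travel":[0.09,0.13,0.1],"turn":0},{"travel":[0,0,0.3],"turn":0},{"travel":[0,0,0.3],"turn":0},{"travel":[0,0,0],"turn":0}]' -1; python3 g.py 473.8 -39.8 38.5;python3 - <<'E'
from h import *
cv2.imwrite('pics/w4.png',imaging.get_image('wrist'))
E
```

```text
t: 13.2
ee_pos: [475.3, -43.4, 51.9]
orientation: [3.137, -0.004, 0.009]
ft_force: [0.1, -0.3, -1.4]
width: 45.4
t 13.2 pos [475.3 -43.4  51.9] need [-0.03 -0.07  0.27] turn -0.03 tilt 0.008 q [-0.11  0.53  2.05 -0.01  0.55  1.47] F [ 0.1 -0.3 -1.4] w 45.4
```

View pics/w4.png

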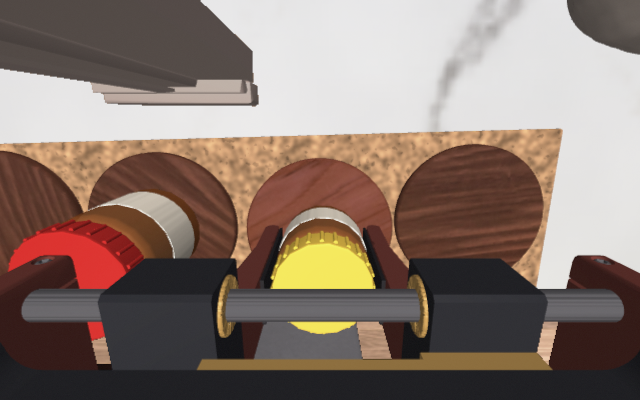

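The yellow jar hangs over coaster 3 and the red jar is clear of the gripper. I lower.

```bash
python3 -m crank '[{"travel":[-0.03,-0.07,0.1],"turn":0},{"travel":[0,0,0.1],"turn":0},{"travel":[0,0,0],"turn":0}]' -1; python3 g.py 473.8 -39.8 38.5
```

```text
t: 13.55
ee_pos: [474.9, -41.3, 42.6]
orientation: [3.136, -0.008, 0.013]
ft_force: [-0.6, 0.3, -1.0]
width: 45.3
t 13.55 pos [474.9 -41.3  42.6] need [-0.02 -0.03  0.08] turn -0.05 tilt 0.01 q [-0.11  0.55  2.06 -0.01  0.52  1.47] F [-0.6  0.3 -1. ] w 45.3
```

```bash
python3 -m crank '[{"travel":[-0.02,-0.03,0.05],"turn":0},{"travel":[0,0,0.02],"turn":0}]' -1; python3 g.py 473.8 -39.8 38.5
```

```text
t: 13.75
ee_pos: [474.2, -39.7, 39.4]
orientation: [3.136, -0.008, 0.014]
ft_force: [0.4, 0.1, -0.9]
width: 45.2
t 13.75 pos [474.2 -39.7  39.4] need [-0.01  0.    0.02] turn -0.05 tilt 0.011 q [-0.11  0.56  2.06 -0.01  0.51  1.48] F [ 0.4  0.1 -0.9] w 45.2
```

```bash
python3 -m crank '[{"travel":[0,0,0.03],"turn":0},{"travel":[0,0,0],"turn":0}]' -1; python3 g.py 473.8 -39.8 38.5
```

```text
t: 13.95
ee_pos: [474.5, -39.7, 38.1]
orientation: [3.136, -0.007, 0.015]
ft_force: [-0.8, -0.2, -1.0]
width: 45.4
t 13.95 pos [474.5 -39.7  38.1] need [-0.01  0.   -0.01] turn -0.04 tilt 0.011 q [-0.11  0.56  2.06 -0.01  0.51  1.48] F [-0.8 -0.2 -1. ] w 45.4
```

```bash
python3 -m crank '[{"travel":[0,0,0.03],"turn":0},{"travel":[0,0,0],"turn":0}]' -1; python3 g.py 473.8 -39.8 38.5
```

```text
t: 14.15
ee_pos: [474.7, -39.6, 38.3]
orientation: [3.136, -0.007, 0.016]
ft_force: [0.2, 0.0, -1.1]
width: 45.4
t 14.15 pos [474.7 -39.6  38.3] need [-0.02  0.   -0.  ] turn -0.04 tilt 0.012 q [-0.11  0.56  2.06 -0.01  0.51  1.48] F [ 0.2  0.  -1.1] w 45.4
```

```bash
python3 -m crank '[{"travel":[-0.01,0,0.04],"turn":0},{"travel":[0,0,0.02],"turn":0}]' -1; python3 g.py 473.8 -39.8 38.5
```

```text
t: 14.35
ee_pos: [474.9, -39.7, 37.9]
orientation: [3.136, -0.007, 0.019]
ft_force: [-5.4, 0.5, 16.2]
width: 45.4
t 14.35 pos [474.9 -39.7  37.9] need [-0.02  0.   -0.01] turn -0.04 tilt 0.013 q [-0.11  0.56  2.06 -0.01  0.51  1.48] F [-5.4  0.5 16.2] w 45.4
```

Contact. I release and go for the blue jar (514.3, 406.4).

```bash
python3 -m crank '[{"travel":[0,0,-0.01],"turn":0},{"travel":[0,0,0],"turn":0}]' -1; python3 -m crank '[{"travel":[0,0,0],"turn":0},{"travel":[0,0,0],"turn":0},{"travel":[0,0,0],"turn":0},{"travel":[0,0,0],"turn":0}]' 0.65;python3 -m crank '[{"travel":[0,0,-0.2],"turn":0},{"travel":[0,0,-0.4],"turn":0},{"travel":[0,0,-0.6],"turn":0},{"travel":[0,0,-0.6],"turn":0},{"travel":[0,0,-0.2],"turn":0},{"travel":[0,0,0],"turn":0}]' 0.65; python3 g.py 514.3 406.4 140
```

```text
t: 14.55
ee_pos: [475.1, -39.7, 38.8]
orientation: [3.136, -0.007, 0.02]
ft_force: [0.4, 0.1, -0.3]
width: 45.0
t: 14.95
ee_pos: [475.3, -39.6, 38.2]
orientation: [3.136, -0.007, 0.02]
ft_force: [0.2, 0.8, -0.5]
width: 71.4
t: 15.55
ee_pos: [473.3, -38.9, 143.2]
orientation: [3.136, -0.007, 0.018]
ft_force: [0.3, -0.6, -0.7]
width: 72.2
t 15.55 pos [473.3 -38.9 143.2] need [ 0.78 -8.91  0.02] turn -0.04 tilt 0.013 q [-0.1   0.35  2.03 -0.01  0.75  1.48] F [ 0.3 -0.6 -0.7] w 72.2
```

```bash
python3 -m crank '[{"travel":[0,-0.3,0],"turn":0},{"travel":[0,-0.6,0],"turn":0},{"travel":[0,-0.8,0],"turn":0},{"travel":[0,-0.8,0],"turn":0},{"travel":[0.1,-0.8,0],"turn":0},{"travel":[0.1,-0.8,0],"turn":0},{"travel":[0.1,-0.8,0],"turn":0},{"travel":[0.1,-0.8,0],"turn":0},{"travel":[0.1,-0.7,0],"turn":0},{"travel":[0.1,-0.5,0],"turn":0},{"travel":[0,-0.2,0],"turn":0},{"travel":[0,0,0],"turn":0}]' 0.65; python3 g.py 514.3 406.4 140
```

```text
t: 16.75
ee_pos: [500.3, 327.0, 126.8]
orientation: [3.129, -0.011, -0.005]
ft_force: [0.2, -0.3, 0.6]
width: 72.5
t 16.75 pos [500.3 327.  126.8] need [ 0.27 -1.59 -0.28] turn -0.07 tilt 0.013 q [ 0.56  0.53  1.76 -0.01  0.86  2.15] F [ 0.2 -0.3  0.6] w 72.5
```

```bash
python3 -m crank '[{"travel":[0.08,-0.4,0],"turn":0},{"travel":[0.08,-0.5,0],"turn":0},{"travel":[0.08,-0.4,0],"turn":0},{"travel":[0.03,-0.2,0],"turn":0},{"travel":[0,0,0],"turn":0}]' 0.65; python3 g.py 514.3 406.4 20;python3 - <<'E'
from h import *
i=imaging.camera_info('wrist');im=imaging.get_image('wrist');cv2.imwrite('pics/w5.png',im)
h=cv2.cvtColor(im,cv2.COLOR_BGR2HSV);H,S,V=cv2.split(h)
for s,c,l in blobs((H>105)&(H<125)&(S>150),300): print(s,c,circ(i,l,40),onplane(i,*c,40))
info=imaging.camera_info('top');im=imaging.get_image('top')
h=cv2.cvtColor(im,cv2.COLOR_BGR2HSV);H,S,V=cv2.split(h)
m=((H<5)|(H>175))&(S>200)&(V>120);m[:195]=0;m[245:]=0;m[:,400:]=0
for s,c,l in blobs(m,40): print('red',s,c,circ(info,l,84))
m=(H>25)&(H<33)&(S>180);m[:195]=0;m[245:]=0
for s,c,l in blobs(m,40): print('yel',s,c,circ(info,l,68))
E
```

```text
t: 17.25
ee_pos: [512.2, 395.5, 121.6]
orientation: [3.122, -0.018, -0.017]
ft_force: [0.5, -0.6, 0.8]
width: 72.2
t 17.25 pos [512.2 395.5 121.6] need [ 0.06 -0.26  2.03] turn -0.12 tilt 0.022 q [ 0.64  0.61  1.63 -0.01  0.92  2.23] F [ 0.5 -0.6  0.8] w 72.2
[ 283  180   46   47 1675] [305.78626866 202.82925373] (516.375732421875, 405.86981201171875, 18.982406616210938) [516.83242119 406.2060773   40.        ]
red [282 210  21  21 336] [291.82440476 219.91666667] (476.59552001953125, 63.695465087890625, 26.106504440307617)
yel [324 213  17  17 222] [332.20720721 221.31531532] (473.8582763671875, -37.99943923950195, 21.45765495300293)
```

View pics/w5.png

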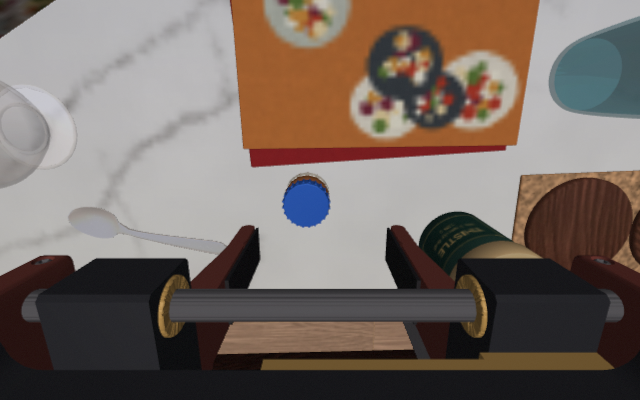

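Red and yellow are both within 3 mm. The wrist view shows the blue cap at (306,203) with the cookbook just behind it, so I check the book's height before going down.

```bash
python3 - <<'E'
from h import *
t,s=imaging.camera_info('top'),imaging.camera_info('side')
print(tri(t,(226,189),s,(279,263)),tri(t,(222,186),s,(274,257)))
i=imaging.camera_info('wrist')
for z in(0,30,50): print(z,onplane(i,306,163,z)[:2])
E
python3 -m crank '[{"travel":[0.05,-0.2,0.3],"turn":-0.1},{"travel":[0,0,0.3],"turn":0},{"travel":[0,0,0],"turn":0}]' 0.65; python3 g.py 515.3 406.4 20
```

```text
[558.33858265 244.57308812  15.82192148] [565.83091758 250.41701207  38.78434208]
0 [540.83302234 405.59517256]
30 [545.80564064 404.52371702]
50 [549.12071951 403.80941332]
t: 17.65
ee_pos: [514.0, 401.9, 88.8]
orientation: [3.121, -0.005, -0.019]
ft_force: [-0.6, 0.3, -1.0]
width: 72.3
t 17.65 pos [514.  401.9  88.8] need [ 0.04 -0.12  1.37] turn -0.03 tilt 0.024 q [ 0.65  0.66  1.63 -0.01  0.88  2.23] F [-0.6  0.3 -1. ] w 72.3
```

```bash
python3 -m crank '[{"travel":[0.03,-0.12,0.25],"turn":0},{"travel":[0,0,0.3],"turn":0},{"travel":[0,0,0.25],"turn":0},{"travel":[0,0,0],"turn":0}]' 0.65; python3 g.py 515.3 406.4 20
```

```text
t: 18.05
ee_pos: [514.3, 406.5, 43.5]
orientation: [3.119, -0.006, -0.022]
ft_force: [-0.6, -0.4, -0.2]
width: 72.6
t 18.05 pos [514.3 406.5  43.5] need [ 0.03 -0.01  0.47] turn -0.04 tilt 0.027 q [ 0.65  0.73  1.63 -0.01  0.81  2.24] F [-0.6 -0.4 -0.2] w 72.6
```

```bash
python3 -m crank '[{"travel":[0.02,0,0.2],"turn":0},{"travel":[0,0,0.2],"turn":0},{"travel":[0,0,0],"turn":0}]' 0.65; python3 g.py 515.3 406.4 20
```

```text
t: 18.35
ee_pos: [515.1, 405.9, 21.5]
orientation: [3.119, -0.005, -0.023]
ft_force: [0.4, 0.5, -0.3]
width: 72.4
t 18.35 pos [515.1 405.9  21.5] need [ 0.01 -0.01  0.03] turn -0.04 tilt 0.027 q [ 0.65  0.76  1.63 -0.01  0.78  2.24] F [ 0.4  0.5 -0.3] w 72.4
```

```bash
python3 -m crank '[{"travel":[0,0,0],"turn":0},{"travel":[0,0,0],"turn":0},{"travel":[0,0,0],"turn":0},{"travel":[0,0,0],"turn":0},{"travel":[0,0,0],"turn":0}]' -1; python3 g.py 515.3 406.4 20; python3 -m crank '[{"travel":[0,0,-0.3],"turn":0},{"travel":[0,0,-0.5],"turn":0},{"travel":[0,0,-0.6],"turn":0},{"travel":[0,0,-0.6],"turn":0},{"travel":[0,0,-0.3],"turn":0},{"travel":[0,0,0],"turn":0}]' -1; python3 g.py 481.8 -136.1 140
```

```text
t: 18.85
ee_pos: [515.9, 406.5, 22.8]
orientation: [3.12, -0.006, -0.02]
ft_force: [-0.0, -0.3, -0.4]
width: 36.8
t 18.85 pos [515.9 406.5  22.8] need [-0.01  0.    0.06] turn -0.04 tilt 0.025 q [ 0.65  0.76  1.63 -0.01  0.78  2.24] F [-0.  -0.3 -0.4] w 36.8
t: 19.45
ee_pos: [517.4, 409.1, 145.9]
orientation: [3.121, -0.006, -0.019]
ft_force: [-0.0, 0.7, -0.9]
width: 36.6
t 19.45 pos [517.4 409.1 145.9] need [-0.67 10.9   0.35] turn -0.04 tilt 0.024 q [ 0.65  0.59  1.59 -0.01  0.98  2.24] F [-0.   0.7 -0.9] w 36.6
```

```bash
python3 -m crank '[{"travel":[0,0.3,0],"turn":-0.04},{"travel":[-0.06,0.5,-0.02],"turn":0},{"travel":[-0.06,0.7,-0.02],"turn":0},{"travel":[-0.06,0.8,-0.02],"turn":0},{"travel":[-0.06,0.8,-0.02],"turn":0},{"travel":[-0.06,0.8,-0.02],"turn":0},{"travel":[-0.06,0.8,-0.02],"turn":0},{"travel":[-0.06,0.8,-0.02],"turn":0},{"travel":[-0.06,0.8,-0.02],"turn":0},{"travel":[-0.06,0.8,-0.02],"turn":0},{"travel":[0,0.8,-0.02],"turn":0},{"travel":[0,0.7,0],"turn":0},{"travel":[0,0.5,0],"turn":0},{"travel":[0,0.3,0],"turn":0},{"travel":[0,0,0],"turn":0}]' -1; python3 g.py 481.8 -136.1 100
```

```text
t: 20.95
ee_pos: [469.6, -90.5, 149.6]
orientation: [3.113, 0.005, -0.073]
ft_force: [0.6, 0.2, -0.6]
width: 37.2
t 20.95 pos [469.6 -90.5 149.6] need [0.29 0.89 1.  ] turn 0.03 tilt 0.054 q [-0.19  0.36  1.99 -0.05  0.83  1.41] F [ 0.6  0.2 -0.6] w 37.2
```

```bash
python3 -m crank '[{"travel":[0.07,0.2,0.1],"turn":0.03},{"travel":[0.07,0.25,0.2],"turn":0},{"travel":[0.07,0.25,0.3],"turn":0},{"travel":[0.05,0.15,0.2],"turn":0},{"travel":[0,0,0],"turn":0}]' -1; python3 g.py 481.8 -136.1 34.8
```

```text
t: 21.45
ee_pos: [478.9, -135.7, 104.5]
orientation: [3.115, 0.004, -0.081]
ft_force: [0.5, 0.9, -0.3]
width: 36.9
t 21.45 pos [ 478.9 -135.7  104.5] need [ 0.13 -0.03  1.39] turn 0.02 tilt 0.058 q [-0.28  0.47  1.97 -0.06  0.75  1.33] F [ 0.5  0.9 -0.3] w 36.9
```

```bash
python3 -m crank '[{"travel":[0.1,-0.03,0.3],"turn":0.02},{"travel":[0,0,0.35],"turn":0},{"travel":[0,0,0.35],"turn":0},{"travel":[0,0,0.1],"turn":0},{"travel":[0,0,0],"turn":0}]' -1; python3 g.py 481.8 -136.1 34.8; python3 - <<'E'
from h import *
cv2.imwrite('pics/w6.png',imaging.get_image('wrist'))
E
```

```text
t: 21.95
ee_pos: [481.6, -134.3, 47.1]
orientation: [3.115, 0.004, -0.082]
ft_force: [-0.4, -0.1, -0.6]
width: 36.9
t 21.95 pos [ 481.6 -134.3   47.1] need [0.02 0.03 0.25] turn 0.02 tilt 0.058 q [-0.27  0.58  1.97 -0.07  0.64  1.35] F [-0.4 -0.1 -0.6] w 36.9
```

View pics/w6.png

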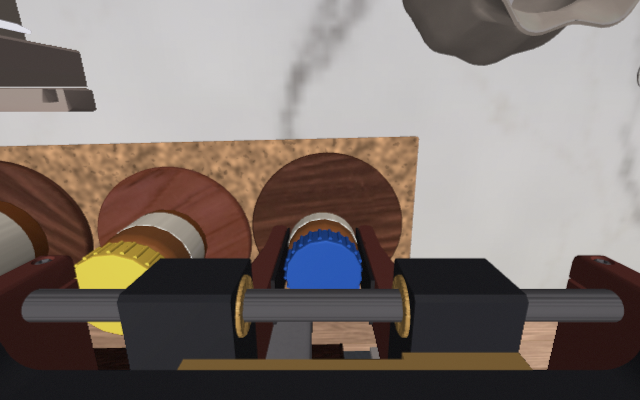

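Blue is centred over coaster 4. I lower.

```bash
python3 -m crank '[{"travel":[0.03,0.03,0.1],"turn":0},{"travel":[0,0,0.08],"turn":0},{"travel":[0,0,0],"turn":0}]' -1; python3 g.py 482.5 -136.1 34.8
```

```text
t: 22.3
ee_pos: [484.3, -136.2, 39.7]
orientation: [3.114, 0.004, -0.076]
ft_force: [0.3, -0.4, -1.5]
width: 36.8
t 22.3 pos [ 484.3 -136.2   39.7] need [-0.03 -0.    0.1 ] turn 0.02 tilt 0.056 q [-0.28  0.59  1.97 -0.07  0.62  1.35] F [ 0.3 -0.4 -1.5] w 36.8
```

```bash
python3 -m crank '[{"travel":[-0.03,0,0.06],"turn":0},{"travel":[0,0,0.03],"turn":0}]' -1; python3 g.py 482.5 -136.1 34.8
```

```text
t: 22.5
ee_pos: [482.9, -136.5, 35.6]
orientation: [3.114, 0.004, -0.074]
ft_force: [0.5, 0.2, -1.0]
width: 37.4
t 22.5 pos [ 482.9 -136.5   35.6] need [-0.01 -0.01  0.02] turn 0.02 tilt 0.055 q [-0.28  0.6   1.97 -0.07  0.61  1.35] F [ 0.5  0.2 -1. ] w 37.4
```

```bash
python3 -m crank '[{"travel":[-0.01,0,0.04],"turn":0},{"travel":[0,0,0.02],"turn":0}]' -1; python3 g.py 482.5 -136.1 34.8
```

```text
t: 22.7
ee_pos: [482.6, -136.7, 33.9]
orientation: [3.114, 0.003, -0.073]
ft_force: [-4.9, 2.6, 23.1]
width: 37.0
t 22.7 pos [ 482.6 -136.7   33.9] need [-0.   -0.01 -0.02] turn 0.02 tilt 0.054 q [-0.28  0.6   1.98 -0.07  0.6   1.35] F [-4.9  2.6 23.1] w 37.0
```

```bash
python3 -m crank '[{"travel":[0,0,-0.01],"turn":0},{"travel":[0,0,0],"turn":0}]' -1; python3 -m crank '[{"travel":[0,0,0],"turn":0},{"travel":[0,0,0],"turn":0},{"travel":[0,0,0],"turn":0},{"travel":[0,0,0],"turn":0}]' 0.5;python3 -m crank '[{"travel":[0,0,-0.2],"turn":0},{"travel":[0,0,-0.4],"turn":0},{"travel":[0,0,-0.6],"turn":0},{"travel":[0,0,-0.6],"turn":0},{"travel":[0,0,-0.3],"turn":0},{"travel":[0,0,0],"turn":0}]' 0.5; python3 g.py 463.4 270.9 160
```

```text
t: 22.9
ee_pos: [482.9, -136.8, 35.0]
orientation: [3.114, 0.003, -0.072]
ft_force: [0.3, 0.3, 0.1]
width: 37.0
t: 23.3
ee_pos: [482.8, -136.8, 34.7]
orientation: [3.114, 0.003, -0.072]
ft_force: [-0.1, -0.4, -0.1]
width: 64.4
t: 23.9
ee_pos: [487.3, -133.6, 145.3]
orientation: [3.114, 0.003, -0.075]
ft_force: [-0.2, 0.1, 0.1]
width: 65.7
t 23.9 pos [ 487.3 -133.6  145.3] need [-0.48 -8.08 -0.49] turn 0.01 tilt 0.055 q [-0.27  0.4   1.93 -0.05  0.84  1.33] F [-0.2  0.1  0.1] w 65.7
```

```bash
python3 -m crank '[{"travel":[0,-0.2,-0.05],"turn":0},{"travel":[0,-0.4,-0.05],"turn":0},{"travel":[-0.03,-0.6,-0.05],"turn":0},{"travel":[-0.03,-0.6,-0.05],"turn":0},{"travel":[-0.03,-0.6,-0.05],"turn":0},{"travel":[-0.03,-0.6,-0.05],"turn":0},{"travel":[-0.03,-0.6,-0.05],"turn":0},{"travel":[-0.03,-0.6,-0.05],"turn":0},{"travel":[-0.03,-0.6,0],"turn":0},{"travel":[-0.03,-0.6,0],"turn":0},{"travel":[-0.03,-0.6,0],"turn":0},{"travel":[0,-0.6,0],"turn":0},{"travel":[0,-0.5,0],"turn":0},{"travel":[0,-0.3,0],"turn":0},{"travel":[0,-0.1,0],"turn":0},{"travel":[0,0,0],"turn":0}]' 1; python3 g.py 463.4 270.9 150
```

```text
t: 25.5
ee_pos: [460.9, 261.3, 143.6]
orientation: [3.108, 0.002, -0.111]
ft_force: [-0.1, -0.0, -0.3]
width: 87.9
t 25.5 pos [460.9 261.3 143.6] need [ 0.04 -0.19 -0.14] turn 0.0 tilt 0.078 q [0.49 0.45 1.86 0.01 0.91 2.06] F [-0.1 -0.  -0.3] w 87.9
```

```bash
python3 -m crank '[{"travel":[0.04,-0.15,-0.1],"turn":0},{"travel":[0,-0.03,0],"turn":0},{"travel":[0,0,0],"turn":0}]' 1; python3 g.py 463.4 270.9 46;python3 - <<'E'
from h import *
i=imaging.camera_info('wrist');im=imaging.get_image('wrist');cv2.imwrite('pics/w7.png',im)
info=imaging.camera_info('top');im=imaging.get_image('top');cv2.imwrite('pics/top7.png',im)
h=cv2.cvtColor(im,cv2.COLOR_BGR2HSV);H,S,V=cv2.split(h)
for n,m,z in(('red',((H<5)|(H>175))&(S>200)&(V>120),84),('yel',(H>25)&(H<33)&(S>180),68),('blue',(H>105)&(H<125)&(S>150),52)):
    m[:195]=0;m[245:]=0;m[:,:230]=0
    for s,c,l in blobs(m,40): print(n,c,circ(info,l,z))
E
```

```text
t: 25.8
ee_pos: [463.2, 268.9, 148.3]
orientation: [3.107, -0.002, -0.113]
ft_force: [0.2, -1.1, -0.2]
width: 87.9
t 25.8 pos [463.2 268.9 148.3] need [ 0.15 -0.11  2.04] turn -0.02 tilt 0.08 q [0.5  0.45 1.84 0.01 0.93 2.07] F [ 0.2 -1.1 -0.2] w 87.9
red [291.79402985 219.91641791] (476.59552001953125, 63.695465087890625, 26.106504440307617)
yel [332.22522523 221.33333333] (473.8582763671875, -37.99943923950195, 21.45765495300293)
blue [369.51633987 218.54248366] (481.4957275390625, -134.85214233398438, 18.035608291625977)
```

View pics/w7.png

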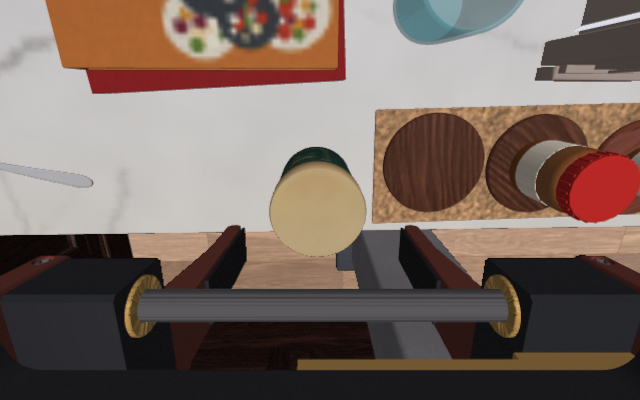

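All three jars are in place. The tin lid is at (317,208), just left of the jaw centre line. I go down to just above the lid and check alignment.

```bash
python3 -m crank '[{"travel":[0.15,-0.08,0.25],"turn":0},{"travel":[0,0,0.25],"turn":0},{"travel":[0,0,0.1],"turn":0},{"travel":[0,0,0],"turn":0}]' 1; python3 g.py 463.4 271.2 46
```

```text
t: 26.3
ee_pos: [469.1, 271.0, 114.6]
orientation: [3.107, -0.004, -0.113]
ft_force: [0.5, 0.6, 0.2]
width: 87.9
t 26.3 pos [469.1 271.  114.6] need [-0.01 -0.05  1.38] turn -0.04 tilt 0.08 q [0.5  0.51 1.84 0.01 0.87 2.07] F [0.5 0.6 0.2] w 87.9
```

```bash
python3 -m crank '[{"travel":[0,-0.02,0.25],"turn":-0.04},{"travel":[0,-0.02,0.25],"turn":0},{"travel":[0,0,0.2],"turn":0},{"travel":[0,0,0],"turn":0}]' 1; python3 g.py 463.4 271.2 46
```

```text
t: 26.7
ee_pos: [465.6, 271.6, 75.8]
orientation: [3.106, 0.003, -0.115]
ft_force: [-0.4, 0.1, -0.4]
width: 88.0
t 26.7 pos [465.6 271.6  75.8] need [-0.   -0.01  0.6 ] turn 0.0 tilt 0.081 q [0.5  0.57 1.86 0.01 0.79 2.06] F [-0.4  0.1 -0.4] w 88.0
```

```bash
python3 -m crank '[{"travel":[0,0,0.2],"turn":0},{"travel":[0,-0.01,0.2],"turn":0},{"travel":[0,0,0.15],"turn":0},{"travel":[0,0,0],"turn":0}]' 1; python3 g.py 463.4 271.2 46
```

```text
t: 27.1
ee_pos: [463.4, 271.2, 45.8]
orientation: [3.106, 0.003, -0.116]
ft_force: [0.1, -0.4, 0.3]
width: 87.6
t 27.1 pos [463.4 271.2  45.8] need [ 0.  0. -0.] turn 0.01 tilt 0.082 q [0.5  0.62 1.87 0.01 0.73 2.07] F [ 0.1 -0.4  0.3] w 87.6
```

Aligned exactly. I close, then lift a little.

```bash
python3 -m crank '[{"travel":[0,0,0],"turn":0},{"travel":[0,0,0],"turn":0},{"travel":[0,0,0],"turn":0},{"travel":[0,0,0],"turn":0},{"travel":[0,0,0],"turn":0}]' -1; python3 g.py 463.4 271.2 46; python3 -m crank '[{"travel":[0,0,-0.2],"turn":0},{"travel":[0,0,-0.3],"turn":0},{"travel":[0,0,-0.2],"turn":0},{"travel":[0,0,0],"turn":0}]' -1; python3 g.py 479 161 80
```

```text
t: 27.6
ee_pos: [463.7, 271.3, 46.3]
orientation: [3.106, 0.003, -0.114]
ft_force: [0.2, 0.5, -1.1]
width: 68.5
t 27.6 pos [463.7 271.3  46.3] need [-0.01  0.    0.01] turn 0.01 tilt 0.081 q [0.5  0.62 1.87 0.01 0.73 2.07] F [ 0.2  0.5 -1.1] w 68.5
t: 28.0
ee_pos: [466.4, 272.6, 83.7]
orientation: [3.106, 0.003, -0.115]
ft_force: [-0.1, 0.0, -2.9]
width: 68.4
t 28.0 pos [466.4 272.6  83.7] need [0.26 2.23 0.13] turn 0.01 tilt 0.081 q [0.5  0.56 1.85 0.01 0.81 2.07] F [-0.1  0.  -2.9] w 68.4
```

```bash
python3 - <<'E'
from h import *
im=imaging.get_image('side');cv2.imwrite('pics/side8.png',cv2.resize(im[130:330,240:400],None,fx=3,fy=3,interpolation=cv2.INTER_CUBIC))
E
```

```text
(no output)
```

View pics/side8.png

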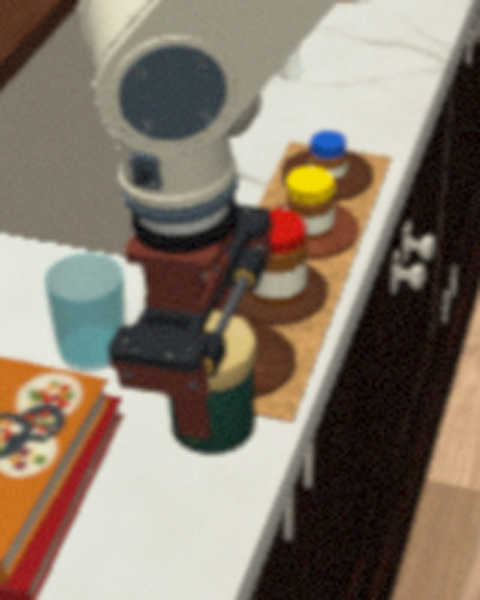

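The tin is held upright and clear of the counter. I carry it slowly to coaster 1.

```bash
python3 -m crank '[{"travel":[0.02,0.1,0],"turn":0},{"travel":[0.03,0.25,0],"turn":0},{"travel":[0.04,0.3,0],"turn":0},{"travel":[0.04,0.3,0],"turn":0},{"travel":[0.04,0.3,0],"turn":0},{"travel":[0.04,0.3,0],"turn":0},{"travel":[0.02,0.25,0],"turn":0},{"travel":[0.02,0.15,0],"turn":0},{"travel":[0,0.05,0],"turn":0},{"travel":[0,0,0],"turn":0}]' -1; python3 g.py 479 161 58.3
```

```text
t: 29.05
ee_pos: [478.3, 160.5, 84.1]
orientation: [3.104, -0.002, -0.122]
ft_force: [-0.1, -0.5, -3.1]
width: 68.6
t 29.05 pos [478.3 160.5  84.1] need [ 0.05 -0.03  0.51] turn -0.03 tilt 0.086 q [ 0.31  0.52  1.93 -0.01  0.77  1.89] F [-0.1 -0.5 -3.1] w 68.6
```

```bash
python3 -m crank '[{"travel":[0.04,-0.02,0.15],"turn":-0.03},{"travel":[0,0,0.15],"turn":0},{"travel":[0,0,0.05],"turn":0},{"travel":[0,0,0],"turn":0}]' -1; python3 g.py 479 161 58.3; python3 - <<'E'
from h import *
im=imaging.get_image('wrist');cv2.imwrite('pics/w9.png',im)
E
```

```text
t: 29.45
ee_pos: [478.9, 162.3, 64.6]
orientation: [3.104, 0.006, -0.121]
ft_force: [-0.8, 0.9, -1.7]
width: 68.3
t 29.45 pos [478.9 162.3  64.6] need [0.01 0.02 0.13] turn 0.02 tilt 0.086 q [ 0.31  0.56  1.93 -0.01  0.73  1.89] F [-0.8  0.9 -1.7] w 68.3
```

View pics/w9.png

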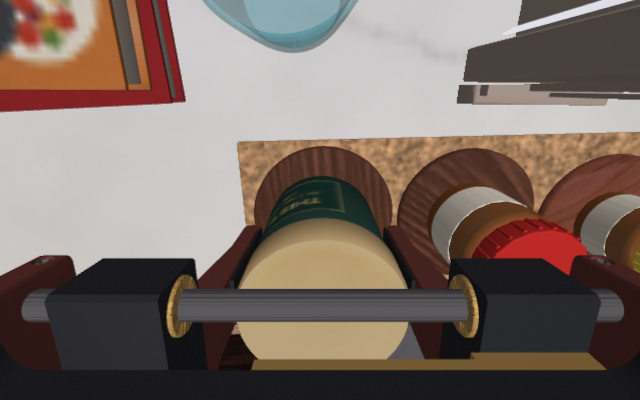

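The tin is over coaster 1, with the red jar clear of the fingers. I lower to contact.

```bash
python3 -m crank '[{"travel":[0.01,0.02,0.06],"turn":0},{"travel":[0,0,0.04],"turn":0}]' -1; python3 g.py 479 161 58.3
```

```text
t: 29.7
ee_pos: [479.2, 161.5, 59.5]
orientation: [3.105, 0.007, -0.121]
ft_force: [0.1, 0.2, -2.4]
width: 68.6
t 29.7 pos [479.2 161.5  59.5] need [-0.    0.01  0.03] turn 0.03 tilt 0.085 q [ 0.31  0.57  1.93 -0.01  0.72  1.89] F [ 0.1  0.2 -2.4] w 68.6
```

```bash
python3 -m crank '[{"travel":[0,0.01,0.03],"turn":0},{"travel":[0,0,0.02],"turn":0}]' -1; python3 g.py 479 161 58.3
```

```text
t: 29.9
ee_pos: [479.3, 160.8, 57.4]
orientation: [3.105, 0.007, -0.12]
ft_force: [-1.9, -2.4, 15.8]
width: 68.5
t 29.9 pos [479.3 160.8  57.4] need [-0.01 -0.   -0.02] turn 0.03 tilt 0.085 q [ 0.31  0.57  1.93 -0.02  0.72  1.88] F [-1.9 -2.4 15.8] w 68.5
```

```bash
python3 -m crank '[{"travel":[0,0,-0.01],"turn":0},{"travel":[0,0,0],"turn":0}]' -1; python3 -m crank '[{"travel":[0,0,0],"turn":0},{"travel":[0,0,0],"turn":0},{"travel":[0,0,0],"turn":0},{"travel":[0,0,0],"turn":0}]' 1;python3 g.py 479 161 140; python3 -m crank '[{"travel":[0,0,-0.15],"turn":0},{"travel":[0,0,-0.25],"turn":0},{"travel":[0,0,-0.3],"turn":0},{"travel":[0,0,-0.2],"turn":0},{"travel":[0,0,0],"turn":0}]' 1; python3 g.py 479 161 140
```

```text
t: 30.1
ee_pos: [479.7, 160.8, 58.2]
orientation: [3.105, 0.007, -0.119]
ft_force: [-0.3, 0.2, -2.0]
width: 68.6
t: 30.5
ee_pos: [480.1, 160.9, 58.6]
orientation: [3.105, 0.006, -0.117]
ft_force: [0.7, 1.8, 0.5]
width: 87.6
t 30.5 pos [480.1 160.9  58.6] need [-0.15  0.05 -1.62] turn 0.03 tilt 0.083 q [ 0.31  0.57  1.93 -0.02  0.72  1.88] F [0.7 1.8 0.5] w 87.6
t: 31.0
ee_pos: [484.3, 162.8, 107.7]
orientation: [3.106, 0.007, -0.116]
ft_force: [0.2, -1.0, 0.5]
width: 87.5
t 31.0 pos [484.3 162.8 107.7] need [-0.15  0.06 -0.63] turn 0.03 tilt 0.082 q [ 0.31  0.49  1.91 -0.01  0.82  1.88] F [ 0.2 -1.   0.5] w 87.5
```

```bash
python3 -m crank '[{"travel":[0,0,-0.4],"turn":0},{"travel":[0,0,-0.5],"turn":0},{"travel":[0,-0.3,-0.4],"turn":0},{"travel":[0,-0.6,-0.2],"turn":0},{"travel":[0,-0.6,0],"turn":0},{"travel":[0,-0.6,0],"turn":0},{"travel":[0,-0.5,0],"turn":0},{"travel":[0,-0.3,0],"turn":0},{"travel":[0,0,0],"turn":0},{"travel":[0,0,0],"turn":0}]' 1; python3 - <<'E'
from h import *
info=imaging.camera_info('top');im=imaging.get_image('top');cv2.imwrite('pics/top10.png',im)
h=cv2.cvtColor(im,cv2.COLOR_BGR2HSV);H,S,V=cv2.split(h)
C={'red':(477.6,61.5),'yel':(473.8,-39.8),'blue':(481.8,-136.2),'tin':(479,161.1)}
def f(n,l,z):
    x,y,r=circ(info,l,z);c=C[n];print(n,round(x,1),round(y,1),'r',round(r,1),'off',round(np.hypot(x-c[0],y-c[1]),1))
for n,m,z in(('red',((H<5)|(H>175))&(S>200)&(V>120),84),('yel',(H>25)&(H<33)&(S>180),68),('blue',(H>105)&(H<125)&(S>150),52),('tin',(H>15)&(H<28)&(S>60)&(S<140)&(V>120),101)):
    m[:195]=0;m[245:]=0;m[:,:230]=0
    b=blobs(m,100)
    if b: s,c,l=max(b,key=lambda t:t[0][4]);f(n,l,z)
m=(H>85)&(H<100)&(S>40);q=np.zeros_like(m);q[150:185,230:268]=m[150:185,230:268]
for s,c,l in blobs(q,100): print('tum',s,circ(info,l,84))
im2=imaging.get_image('side')
a=cv2.resize(im[145:250,220:400],None,fx=4,fy=4,interpolation=cv2.INTER_CUBIC)
cv2.imwrite('pics/top10c.png',a);cv2.imwrite('pics/side10.png',cv2.resize(im2[140:300,240:400],None,fx=3.7,fy=3.7,interpolation=cv2.INTER_CUBIC))
E
```

```text
t: 32.0
ee_pos: [488.3, 314.2, 181.0]
orientation: [3.106, 0.004, -0.116]
ft_force: [-1.0, -0.3, 0.8]
width: 87.7
red 476.6 63.7 r 26.1 off 2.4
yel 473.9 -38.0 r 21.5 off 1.8
blue 481.5 -134.9 r 18.0 off 1.4
tin 478.5 162.2 r 35.1 off 1.2
tum [235 154  27  27 408] (609.2534790039062, 174.77618408203125, 36.4511604309082)
```

View pics/top10c.png

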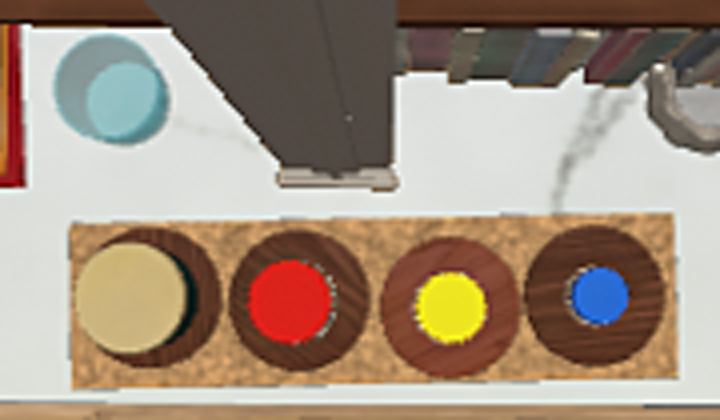

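View pics/side10.png

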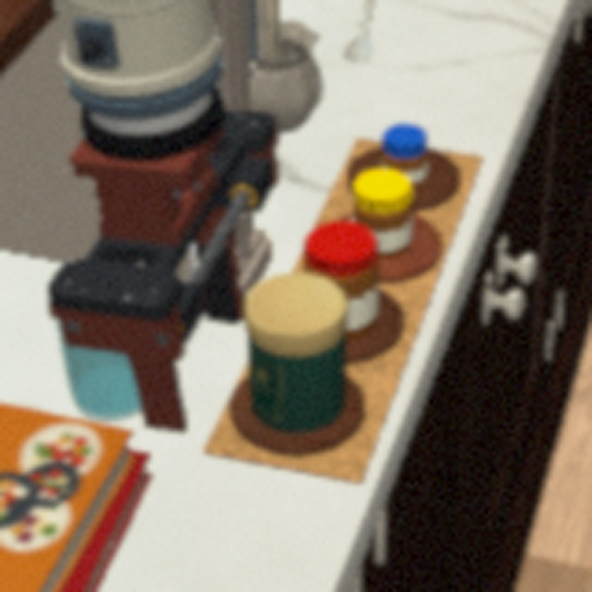

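All four stand upright on their coasters, each within 2.5 mm of centre. The tumbler hasn't moved and the arm is clear, so I hand in.

```bash
python3 -c "
from workcell import workorder
print(workorder.close_job())"
```

```text
the job is handed in; nothing more can be done
None
```

I lined up all four on the coasters from the tumbler's end (left, y > 0): tin on coaster 1, red jar on 2, yellow on 3 and blue on 4. I handed the job in at about 32 s of the 102 s allowed. It reported no verdict.

**Last checks:**
- **Positions:** the final top picture puts the tin 1.2 mm, red 2.4 mm, yellow 1.8 mm and blue 1.4 mm from their coaster centres (limit 15 mm). The calibration is only good to about 2 mm.
- **Upright:** all four look upright and seated in the side view. I judged this by eye and did not measure it.
- **Tumbler:** it measured in the same place in the first and last pictures.
- **Arm:** it is clear of everything with the gripper open.

**What did not go exactly as planned:**
- **Tool tilt:** it crept up to about 0.08 rad over the moves, and the rows could not correct it. The last two placements were made with the tool tilted, about 0.05 rad for blue and 0.08 rad for the tin.
- **Tin grip:** the jaws closed to 68.5 mm, so the pads probably held the lid rather than the body. It stayed steady.
- **Red jar position:** before the grasp, the wrist and top cameras disagreed by about 4 mm. I aimed between them, and the final check came out fine.

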